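Put the amber bottles into their matching holes

TASK

Put the two tall amber bottles from the white tray away in the mint stand: stand each one upright, fully down, in the hole of the graded row on the top tier that fits it snugly. They are glass, so lower them in rather than letting them fall from a height, and leave the wide jar and everything else where it is.

Things in the scene. Friction and masses are not known exactly. Their poses are not given: they have to be found in the camera images.
- bottle_small: Closed amber glass bottle, round, to be put away: body 34 mm diameter with straight sides up to 66 mm, sloping shoulder to 74 mm, black screw cap 22 mm diameter up to 95 mm overall height; about 90 g. It stands upright on the white tray. Origin: centre of its underside; z points up along the bottle. Lower rim bevelled 3 mm.
- bottle_large: Closed amber glass bottle, round, to be put away: body 50 mm diameter with straight sides up to 78 mm, sloping shoulder to 86 mm, black cap 28 mm diameter up to 110 mm overall height; about 200 g. It stands upright on the white tray. Origin: centre of its underside; z up along the bottle. Lower rim bevelled 3 mm.
- stand: Fixed: aluminium tray 200 x 340 mm with three stacked mint plastic tiers, 168 x 300 mm. The top tier's -x (robot) side is a block 78 mm (x) by 294 mm (y), upper face 137 mm above the sill, with a row of five graded round holes along y; behind it (+x) a ledge 103 mm above the sill holds small things. Origin: centre of underside. Left or right of the white tray, turned up to 0.3 rad.
- tray: Fixed shallow white tray 240 x 300 mm, rim 10 mm high, floor 4 mm above the sill, on which the two bottles and the jar stand. Origin: centre of its underside.
- jar: Low wide amber jar, 66 mm diameter, 65 mm high, black lid 62 mm; stands on the white tray, fits no hole, stays where it is. Origin: centre of its underside.
- slim: Slim amber bottle, 26 mm diameter, 82 mm high, already seated in its hole (the smallest, so it rises 58 mm above the block); stays there. Origin: centre of its underside.
- dish: White ceramic dish, 62 mm diameter, 22 mm high, on the rear ledge of the top tier; stays. Origin: centre of its underside.
- file: Glass nail file 140 x 12 x 5 mm lying along y on the rear ledge; stays. Origin: centre of its underside.
- pusher: Steel cuticle pusher about 118 mm long, 9 mm wide, 7 mm thick, lying along y on the rear ledge; stays. Origin: on the underside of its handle.
- well_0 (a point): Centre of the mouth of hole 0 of the row (hole 0 lies at the stand's +y end), in the plane of the block's upper face: hole for a 26 mm bottle (28.5 mm wide, mouth bevelled 2 mm), 24 mm deep with a flat floor. Axes as the stand's. Taken by the slim bottle.
- well_1 (a point): Centre of the mouth of hole 1 of the row (hole 0 lies at the stand's +y end), in the plane of the block's upper face: hole for a 34 mm bottle (36.5 mm wide, mouth bevelled 2 mm), 24 mm deep with a flat floor. Axes as the stand's. Empty.
- well_2 (a point): Centre of the mouth of hole 2 of the row (hole 0 lies at the stand's +y end), in the plane of the block's upper face: hole for a 42 mm bottle (44.5 mm wide, mouth bevelled 2 mm), 24 mm deep with a flat floor. Axes as the stand's. Empty.
- well_3 (a point): Centre of the mouth of hole 3 of the row (hole 0 lies at the stand's +y end), in the plane of the block's upper face: hole for a 50 mm bottle (52.5 mm wide, mouth bevelled 2 mm), 24 mm deep with a flat floor. Axes as the stand's. Empty.
- well_4 (a point): Centre of the mouth of hole 4 of the row (hole 0 lies at the stand's +y end), in the plane of the block's upper face: hole for a 58 mm bottle (60.5 mm wide, mouth bevelled 2 mm), 24 mm deep with a flat floor. Axes as the stand's. Empty.

How it is judged:
By the outcome, as a careful person would: the job done as asked, in the order asked, and still so for the second after the job is handed in, with the robot touching nothing.
It also fails if it takes over 64 s, if anything falls off the work surface, if the arm or the gripper's body presses on something with over 40 N, if the wrist force passes 120 N, or if a joint passes its speed limit or range.

ROBOT

A 6-joint arm with a two-finger parallel gripper is mounted at the origin on the work surface. World frame = base frame: x ahead of the robot, y to its left, z up, the work surface at z = 0. Lengths are in mm, angles in rad, forces in N, time in s.
With the tool pointing down it reaches from about 350 to 775 mm from the base axis. Payload 7.3 kg.
Tool frame: the origin (TCP) lies midway between the tips of the shut fingers; the grasp point (between the pads) lies 19 mm behind it; z points along the fingers, y is the line along which they close (so a half turn about z gives the same grasp; the last joint's range is limited). The gripper opens to 92 mm and grips with 3 to 60 N. Pads are 19 mm wide; open, the fingers measure 130 mm over their backs; the gripper's body (75 mm by 190 mm) begins 47 mm behind the grasp point.
Start: joints at [0.976, 0.342, 1.524, -0, 1.275, -0.146], TCP at [227.778, 473.035, 226.741] pointing down, gripper open.
Joint ranges: [-2.53, 2.53], [-0.77, 2.02], [0.04, 2.7], [-1, 4.14], [0.28, 2.66], [-3.11, 3.11]. Speed limits (rad/s): [2.57, 2.57, 3.14, 3.14, 3.14, 3.14].

INTERFACE

Orientations are given as a 3x3 rotation matrix whose columns are the frame's x, y, z axes.
In Python, from station import * gives the robot as it stands.
- The arm moves only by the tool jog_arm, never from a script. Its argument "deltas" is text: rows parted by semicolons, each of 4 numbers parted by spaces: the shift along the tool's x, y, z in mm, then the turn about the tool's z in rad. A call has 1 to 10 rows; each row is the pose to reach, as a shift and turn from the pose commanded when the call began, along the tool's axes at that moment; what a row does not reach only later rows make up. A row lasts 1/8 s, in which the tool goes at most 62.5 mm and 10.7 degrees, less where a joint would pass 70% of its speed; a pose out of reach is approached as far as the arm can. A call with a gripper value outside its range is refused whole. "hand" is the opening, from 0 (shut) to 1 (fully open), set as the call begins (left out, the last holds). The fingers move at their own pace and stop on an object; the grip force is fixed at half the most. Time passes only in rows, so rows that repeat a pose let the fingers close. It gives the time, the measured TCP pose, the force, the opening and the grip force at its end, in the units of the state.
- read_state(): the state, without advancing time (a new reading comes with each control period).
- snapshot(name): name is "scene" or "side" or "wrist"; returns the picture (480x640x3 uint8, blue, green, red); there is no depth.
- camera_model(name): a dict with "fx", "fy", "cx", "cy" (pixels), "xyz" and "rotation" of the camera in the world; the wrist camera has in their place "T_tool_cam" (4x4, takes a point from camera to tool coordinates, whose origin is the TCP and whose axes are the flange's). Camera axes: x right, y up, looking along -z (the intrinsics and any distortion apply to the point x, -y, -z); pixel columns grow to the right and rows downward; lengths in mm; the calibration is good to about 2 mm. The wrist camera is an equidistant fisheye: a pixel r from the principal point sees the ray r / f radians off the axis. A picture is of the moment at which its call begins: read the wrist's pose just before it. camera_model takes no time and is no camera call.
- hand_in(): hands the job in; it is judged then, once.
The state is a dict: "time": time; "joints": joint angles; "joint_vel": joint speeds; "effort": joint torques, N m; "tool_pos": TCP position; "tcp_rot": TCP orientation; "wrist_force": force on the tool from outside, world axes, zero at the start; "moment": the same for the moment, N m; "finger_gap": opening from 0.0 (shut) to 1.0 (fully open); "grasp_force": force on a finger pad.
Only numpy, scipy, OpenCV 4.12 (cv2) and the standard library are available. Lean on these libraries where they do the work, as an engineer would, in place of code of your own. Each camera call takes 0.05 s, during which the arm holds its last target. There are 200 camera calls.

## Working session

There is one attempt and no reset: what is moved stays moved. The work goes in short steps, Python scripts to look and compute and a tool call to move; the robot and the scene stay as the last step left them, time stands still between calls to the robot, and variables do not carry over. Pictures are saved under pics/ and viewed, at most 10 in all, crops included, and the job is handed in when it is done.

Besides the shell and the picture viewer there is one more tool, called as name(argument=value, ...) on one line, values as JSON. jog_arm: Moves the arm, as the interface text tells. Its arguments: {"type":"object","properties":{"deltas":{"type":"string"},"hand":{"type":"number"}},"required":["deltas"]}

```bash
mkdir -p pics; python3 - <<'E'
from station import *
import cv2,numpy as np
np.set_printoptions(precision=4,suppress=True)
s=read_state();print(s['time'],s['tool_pos'],s['tcp_rot'],s['finger_gap'])
for n in("scene","side","wrist"):
    print(n,camera_model(n)); cv2.imwrite(f"pics/{n}0.png",snapshot(n))
E
```

```text
0.0 [227.5355 472.6699 226.0464] [[-0.901   0.4339 -0.0009]
 [ 0.4339  0.901  -0.0013]
 [ 0.0002 -0.0015 -1.    ]] 0.9991597780666622
scene {'fx': 512.9106073139329, 'fy': 512.9106073139329, 'cx': 318.01181181435106, 'cy': 236.52136464388397, 'xyz': array([1264.4727, -398.2118,  641.5316]), 'rotation': array([[ 0.4837, -0.4936,  0.7227],
       [ 0.8751,  0.2608, -0.4076],
       [ 0.0127,  0.8296,  0.5582]])}
side {'fx': 570.2002272694485, 'fy': 570.2002272694485, 'cx': 312.91555736193516, 'cy': 245.60353955265913, 'xyz': array([  555.3461, -1141.3291,   925.3397]), 'rotation': array([[ 0.9984,  0.0467, -0.0317],
       [-0.0527,  0.5677, -0.8215],
       [-0.0204,  0.8219,  0.5693]])}
wrist {'fx': 371.64829954431775, 'fy': 371.64829954431775, 'cx': 324.08928506758895, 'cy': 238.49097587850977, 'T_tool_cam': array([[   0.0022,    0.968 ,    0.2509,   67.1053],
       [   1.    ,   -0.0021,   -0.0008,    0.2232],
       [  -0.0002,    0.2509,   -0.968 , -157.3905],
       [   0.    ,    0.    ,    0.    ,    1.    ]])}
```

View pics/scene0.png

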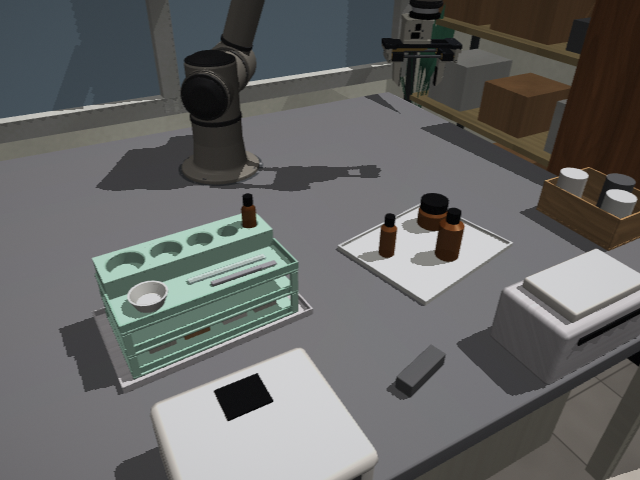

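View pics/side0.png

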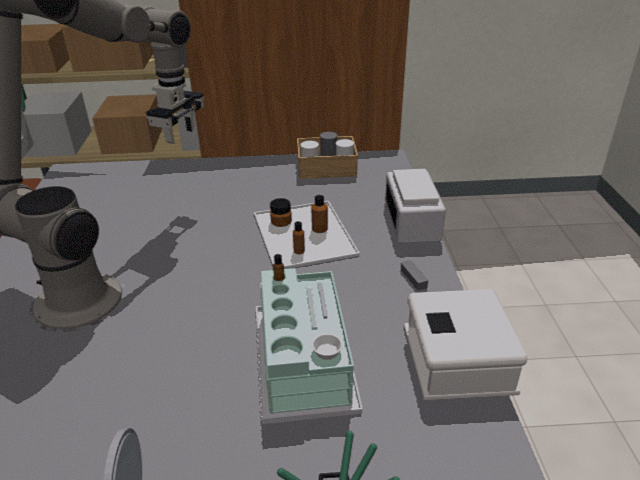

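The scene view shows the small bottle (cap 390,218), large bottle (cap 454,214) and jar (434,203). The empty holes 4 to 1 are at (126,261), (166,248), (200,239) and (229,230). In the side view the caps are at (298,226) and (319,199), and holes 1 to 4 at (280,289), (282,303), (285,323) and (287,346).

```bash
cat > h.py <<'E'
from station import *
import cv2,numpy as np
np.set_printoptions(precision=2,suppress=True)
def ray(n,uv,st=None):
    c=camera_model(n);d=np.array([(uv[0]-c['cx'])/c['fx'],(uv[1]-c['cy'])/c['fy']])
    if n!='wrist':
        v=np.array([d[0],-d[1],-1]);return c['xyz'],c['rotation']@(v/np.linalg.norm(v))
    th=np.linalg.norm(d);a=d/max(th,1e-9);v=np.array([np.sin(th)*a[0],-np.sin(th)*a[1],-np.cos(th)])
    T=c['T_tool_cam'];R=np.array(st['tcp_rot'])
    return np.array(st['tool_pos'])+R@T[:3,3],R@T[:3,:3]@v
def tri(rs):
    A=sum(np.eye(3)-np.outer(d,d) for o,d in rs);b=sum((np.eye(3)-np.outer(d,d))@o for o,d in rs)
    p=np.linalg.solve(A,b);return p,max(np.linalg.norm((np.eye(3)-np.outer(d,d))@(p-o)) for o,d in rs)
def plane(r,z): return r[0]+r[1]*(z-r[0][2])/r[1][2]
def project_wrist(p,st):
    c=camera_model('wrist');T=c['T_tool_cam'];R=np.array(st['tcp_rot'])
    q=T[:3,:3].T@(R.T@(np.asarray(p)-st['tool_pos'])-T[:3,3]);x=np.array([q[0],-q[1],-q[2]])
    rho=np.hypot(x[0],x[1]);th=np.arctan2(rho,x[2]);return np.array([c['cx'],c['cy']])+c['fx']*th*x[:2]/rho
def totool(p,st): return np.array(st['tcp_rot']).T@(np.asarray(p)-st['tool_pos'])
E
python3 - <<'E'
from h import *
P=dict(smallcap=((390,218),(298,226)),largecap=((454,214),(319,199)),jar=((434,201),(280,205)),slimcap=((248,199),(278,258)),
w1=((229,230),(280,289)),w2=((200,239),(282,303)),w3=((166,248),(285,323)),w4=((126,261),(287,346)))
st=read_state()
for k,(a,b) in P.items():
    p,e=tri([ray('scene',a),ray('side',b)]);print(k,p,e,totool(p,st))
E
```

```text
smallcap [565.96 161.53  92.35] 2.5229244097228896 [-439.94 -133.48  133.93]
largecap [630.51 271.57 107.64] 0.5115840961961312 [-450.35   -6.34  118.5 ]
jar [516.95 321.23  65.37] 1.442284557770541 [-326.5   -10.83  160.8 ]
slimcap [ 517.05 -119.91  188.96] 0.2250051830646098 [-517.96 -408.37   37.62]
w1 [ 518.03 -160.93  135.51] 1.216137356649044 [-536.65 -444.85   91.11]
w2 [ 522.89 -214.97  138.4 ] 0.8313049102195361 [-564.48 -491.43   88.26]
w3 [ 527.64 -276.28  139.91] 1.4409406081183502 [-595.36 -544.61   86.8 ]
w4 [ 531.   -342.24  138.96] 0.5402344193109276 [-627.   -602.58   87.81]
```

jog_arm(deltas="-40 -8 -5 0.1; -90 -18 -10 0.22; -140 -28 -15 0.35; -190 -38 -20 0.48; -240 -48 -24 0.61; -290 -58 -24 0.74; -340 -68 -24 0.87; -385 -77 -24 0.97; -425 -85 -24 1.03; -445 -89 -24 1.05", hand=1)

```text
time: 1.4
tool_pos: [591.2, 198.3, 250.0]
tcp_rot: [[-0.07, 0.998, -0.001], [0.998, 0.07, -0.0], [-0.0, -0.001, -1.0]]
wrist_force: [-0.1, 0.7, -0.3]
finger_gap: 1.002
grasp_force: 0.0
```

```bash
python3 - <<'E'
from h import *
st=read_state();im=snapshot('wrist');cv2.imwrite('pics/w1.png',im);np.savez('w1.npz',p=st['tool_pos'],r=st['tcp_rot'])
print(st['time'],st['tool_pos'],st['tcp_rot'])
for k,p in dict(s=(566,161.5,99),l=(630.5,271.6,114),j=(517,321,65)).items(): print(k,project_wrist(p,st))
E
```

```text
1.4 [591.21 198.27 250.  ] [[-0.07  1.   -0.  ]
 [ 1.    0.07 -0.  ]
 [-0.   -0.   -1.  ]]
s [292.17 263.12]
l [380.39 141.25]
j [252.95  81.25]
```

View pics/w1.png

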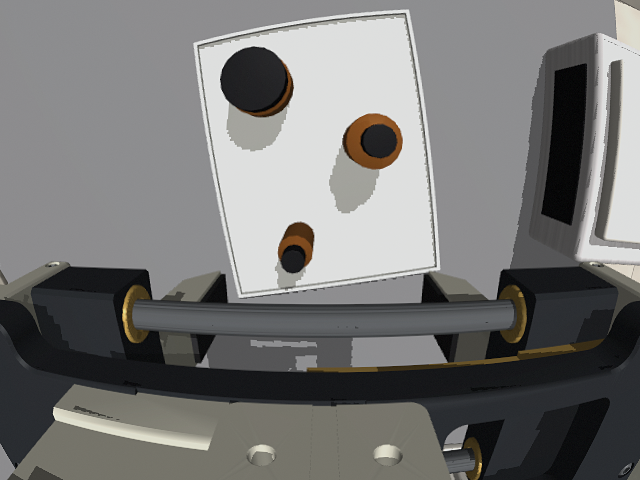

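The wrist view shows the small cap at (293,260), the large cap at (378,141) and the jar at (255,80), as predicted. I'll refine these by segmenting the caps.

```bash
python3 - <<'E'
from h import *
f=np.load('w1.npz');st=dict(tool_pos=f['p'],tcp_rot=f['r']);im=cv2.imread('pics/w1.png')
now=read_state()
for k,uv,z,ab in (('s',(293,260),99,((390,218),(298,226))),('l',(378,141),114,((454,214),(319,199)))):
    m=((im.max(2)<70)&(cv2.circle(np.zeros(im.shape[:2],np.uint8),uv,24,1,-1)>0)).astype(np.uint8)
    n,lab,s,c=cv2.connectedComponentsWithStats(m);i=1+np.argmax(s[1:,4]);u=c[i]
    p=plane(ray('wrist',u,st),z);t,e=tri([ray('wrist',u,st),ray('scene',ab[0]),ray('side',ab[1])])
    print(k,s[i],u,p,t,e,totool(p,now))
E
```

```text
s [281 245  25  28 556] [292.99 258.41] [566.52 165.88  99.  ] [565.68 162.82  91.49] 2.636543588883783 [-29.44 -27.85 150.87]
l [360 124  37  34 961] [378.3  140.76] [628.81 271.82 114.  ] [630.15 271.97 107.34] 0.6508154736040163 [ 71.97  41.55 135.77]
```

jog_arm(deltas="-15 -14 0 0; -32 -28 0 0; -32 -28 30 0; -32 -28 70 0; -32 -28 110 0; -32 -28 150 0; -32 -28 180 0; -32 -28 200 0; -32 -28 209 0; -32 -28 209 0", hand=1)

```text
time: 2.7
tool_pos: [564.0, 166.5, 41.7]
tcp_rot: [[-0.073, 0.997, -0.001], [0.997, 0.073, 0.0], [0.0, -0.001, -1.0]]
wrist_force: [0.2, 0.3, 0.9]
finger_gap: 1.0
grasp_force: 0.0
```

jog_arm(deltas="0 0 0 0; 0 0 0 0; 0 0 0 0; 0 0 0 0; 0 0 0 0; 0 0 0 0; 0 0 0 0; 0 0 0 0", hand=0)

```text
time: 3.7
tool_pos: [564.5, 165.8, 41.7]
tcp_rot: [[-0.072, 0.997, 0.0], [0.997, 0.072, 0.0], [0.0, 0.0, -1.0]]
wrist_force: [0.0, 0.9, -1.3]
finger_gap: 0.363
grasp_force: 30.0
```

jog_arm(deltas="0 0 -15 0; 0 0 -50 0; 0 0 -100 0; 0 0 -150 0; 0 0 -195 0; 0 0 -222 0; -20 0 -228 0; -55 -5 -228 0; -90 -10 -228 0; -100 -12 -228 0")

```text
time: 4.95
tool_pos: [559.0, 62.4, 268.8]
tcp_rot: [[-0.069, 0.998, -0.002], [0.998, 0.069, -0.001], [-0.0, -0.002, -1.0]]
wrist_force: [0.1, -0.1, -1.7]
finger_gap: 0.363
grasp_force: 30.0
```

jog_arm(deltas="-20 -3 0 0; -60 -8 0 0; -105 -15 0 0; -150 -22 0 0; -195 -29 0 0; -240 -36 0 0; -280 -42 0 0; -310 -46 0 0; -326 -49 0 0; -331 -49 0 0")

```text
time: 6.2
tool_pos: [534.4, -268.9, 269.4]
tcp_rot: [[-0.071, 0.997, -0.0], [0.997, 0.071, 0.001], [0.001, -0.0, -1.0]]
wrist_force: [0.8, 0.2, -0.9]
finger_gap: 0.361
grasp_force: 30.0
```

jog_arm(deltas="0 0 0 0; 0 0 0 0")

```text
time: 6.45
tool_pos: [534.9, -267.4, 269.9]
tcp_rot: [[-0.073, 0.997, 0.0], [0.997, 0.073, 0.0], [0.0, 0.0, -1.0]]
wrist_force: [-0.3, 0.4, -0.7]
finger_gap: 0.364
grasp_force: 30.0
```

```bash
python3 - <<'E'
from h import *
st=read_state();im=snapshot('wrist');cv2.imwrite('pics/w2.png',im);np.savez('w2.npz',p=st['tool_pos'],r=st['tcp_rot'])
a=snapshot('scene');b=snapshot('side');cv2.imwrite('pics/sc2.png',a);cv2.imwrite('pics/si2.png',b)
def crop(i,u,w=100): x,y=u;return cv2.resize(i[y-w:y+w,x-w:x+w],(400,400))
cv2.imwrite('pics/c2.png',np.hstack([crop(a,(165,190)),crop(b,(280,260))]))
print(st['time'],st['tool_pos'],st['tcp_rot'],st['finger_gap'])
for k,p in dict(w1=(518,-161,137),w2=(523,-215,137),w3=(527.6,-276,137),w4=(531,-342,137)).items(): print(k,project_wrist(p,st))
E
```

```text
6.45 [ 534.89 -267.36  269.85] [[-0.07  1.    0.  ]
 [ 1.    0.07  0.  ]
 [ 0.    0.   -1.  ]] 0.36376782137675656
w1 [312.16  93.52]
w2 [313.45 162.59]
w3 [313.83 238.81]
w4 [312.65 312.87]
```

View pics/w2.png

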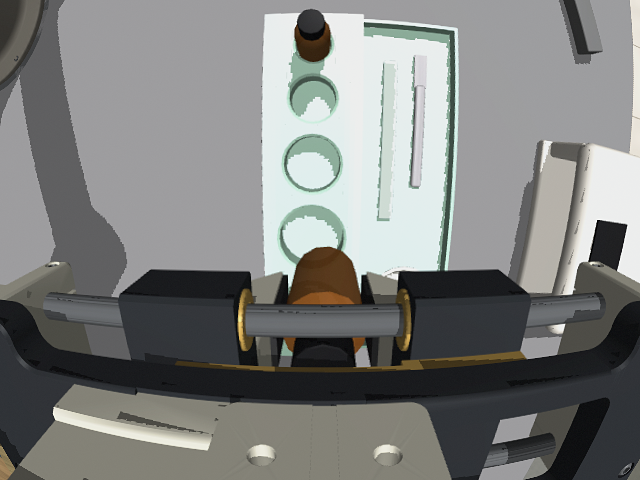

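View pics/c2.png

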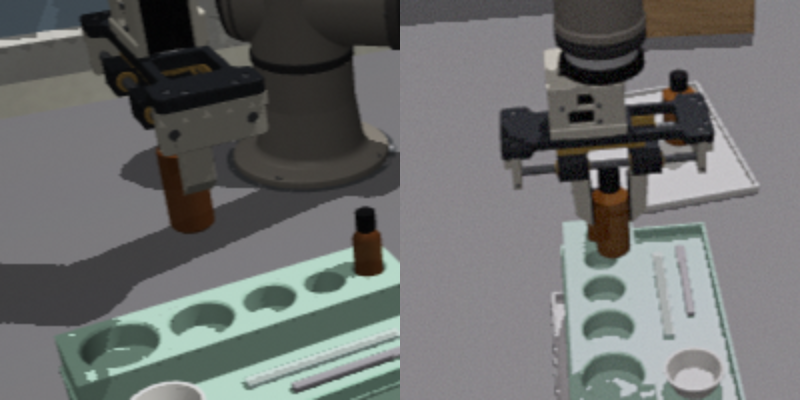

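The wrist view shows hole 1's rim centred at (313.5,99.5), hole 2's at (313.5,163) and hole 3's at about (312,237). The held bottle hangs upright with its bottom front edge near row 248. In the other views its base centre is at about (160,198.6) in scene and (286.5,283) in side.

```bash
python3 - <<'E'
from h import *
f=np.load('w2.npz');st=dict(tool_pos=f['p'],tcp_rot=f['r'])
W={'w1':((313.5,99.5),(229,230),(280,289)),'w2':((313.5,163),(200,239),(282,303)),'w3':((312,237),(166,248),(285,323))}
for k,(w,a,b) in W.items():
    r=ray('wrist',w,st);print(k,plane(r,137),tri([r,ray('scene',a),ray('side',b)]),tri([r,ray('scene',a)]))
p,e=tri([ray('scene',(160,198.6)),ray('side',(286.5,283))]);print('base',p,e,totool(p,st))
for dx in(-3,0,3):
    b=st['tool_pos']+st['tcp_rot']@np.array([17+dx,0,37]);print(dx,project_wrist(b,st))
im=cv2.imread('pics/w2.png');g=cv2.cvtColor(im,cv2.COLOR_BGR2HSV)
for c in(320,327,334): print(c,[tuple(int(v) for v in im[r,c]) for r in range(242,256,2)])
print(totool(plane(ray('wrist',(313.5,99.5),st),137),st))
E
```

```text
w1 [ 519.39 -165.66  137.  ] (array([ 519.09, -163.41,  136.85]), np.float64(2.753551555950158)) (array([ 519.99, -163.46,  138.13]), np.float64(2.395014198686925))
w2 [ 523.06 -215.32  137.  ] (array([ 523.01, -215.12,  138.52]), np.float64(0.8859917436589919)) (array([ 523.06, -215.36,  137.7 ]), np.float64(0.07989809362666947))
w3 [ 526.03 -274.61  137.  ] (array([ 526.67, -275.12,  138.82]), np.float64(1.9685696754595527)) (array([ 525.86, -274.54,  139.76]), np.float64(0.6588035572607408))
base [ 535.69 -272.4   239.01] 0.7700207872933489 [-5.1   0.43 30.84]
-3 [323.42 243.89]
0 [323.43 238.54]
3 [323.44 233.14]
320 [(235, 237, 222), (236, 238, 223), (232, 234, 213), (19, 47, 79), (28, 55, 84), (27, 54, 84), (28, 54, 84)]
327 [(235, 238, 222), (236, 239, 223), (175, 186, 175), (24, 54, 84), (29, 57, 88), (28, 56, 88), (29, 56, 88)]
334 [(234, 238, 221), (235, 238, 222), (239, 241, 225), (73, 96, 115), (25, 54, 86), (23, 50, 81), (21, 49, 80)]
[102.52  -8.03 132.88]
```

jog_arm(deltas="25 -2 0 0; 55 -5 0 0; 85 -8 0 0; 108 -9 0 0; 108 -9 20 0; 108 -9 45 0; 108 -9 68 0; 108 -9 80 0; 108 -9 80 0; 108 -9 80 0")

```text
time: 7.85
tool_pos: [518.5, -161.6, 190.6]
tcp_rot: [[-0.072, 0.997, 0.002], [0.997, 0.072, -0.001], [-0.001, 0.001, -1.0]]
wrist_force: [0.9, 0.5, 0.5]
finger_gap: 0.363
grasp_force: 30.0
```

```bash
python3 - <<'E'
from h import *
st=read_state();print(st['time'],st['tool_pos'],st['wrist_force'])
a=snapshot('scene');b=snapshot('side')
def crop(i,u,w=60): x,y=u;return cv2.resize(i[y-w:y+w,x-w:x+w],(400,400),interpolation=cv2.INTER_CUBIC)
cv2.imwrite('pics/c3.png',np.hstack([crop(a,(229,220)),crop(b,(280,280))]))
E
```

```text
7.85 [ 518.45 -161.56  190.62] [0.94 0.49 0.46]
```

View pics/c3.png

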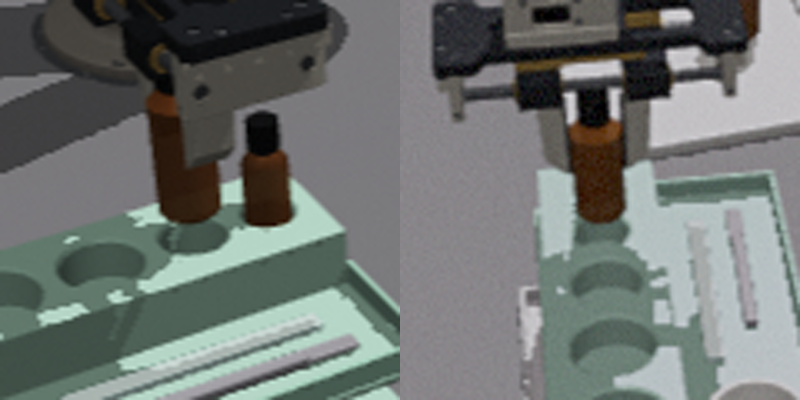

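The base ellipse is at scene (225.7,221.2) and side (280.3,281.8). Hole 1 is just below it, at scene (227.5,230.6) and side (280.6,289).

```bash
python3 - <<'E'
from h import *
st=read_state()
for n,a,b in(('base',(225.7,221.2),(280.3,281.8)),('w1',(227.5,230.6),(280.6,289.3))):
    p,e=tri([ray('scene',a),ray('side',b)]);print(n,p,e,totool(p,st), [plane(ray('scene',a),z) for z in ((153,) if n=='base' else (137,))],[plane(ray('side',b),z) for z in ((153,) if n=='base' else (137,))])
E
```

```text
base [ 520.23 -165.49  157.85] 0.15585344669746823 [-3.98  1.47 32.83] [array([ 512.52, -163.  ,  153.  ])] [array([ 520.06, -159.56,  153.  ])]
w1 [ 519.54 -164.06  136.56] 0.7658761697350787 [-2.49  0.86 54.13] [array([ 519.11, -163.55,  137.  ])] [array([ 519.83, -165.76,  137.  ])]
```

jog_arm(deltas="1 -0.5 6 0; 1 -0.5 12 0; 1 -0.5 17 0; 1 -0.5 21 0; 1 -0.5 25 0; 1 -0.5 25 0")

```text
time: 8.7
tool_pos: [517.2, -160.3, 164.3]
tcp_rot: [[-0.072, 0.997, -0.001], [0.997, 0.072, 0.0], [0.0, -0.001, -1.0]]
wrist_force: [-0.7, 0.1, -0.8]
finger_gap: 0.362
grasp_force: 30.0
```

jog_arm(deltas="0 0 4 0; 0 0 8 0; 0 0 10 0; 0 0 12 0; 0 0 13 0; 0 0 13 0")

```text
time: 9.45
tool_pos: [517.3, -160.4, 151.7]
tcp_rot: [[-0.072, 0.997, -0.0], [0.997, 0.072, 0.0], [0.0, -0.0, -1.0]]
wrist_force: [0.3, -0.6, -0.4]
finger_gap: 0.362
grasp_force: 30.0
```

jog_arm(deltas="0 0 0.5 0; 0 0 1 0; 0 0 1.5 0; 0 0 2 0; 0 0 2 0")

```text
time: 10.07
tool_pos: [517.4, -160.5, 150.6]
tcp_rot: [[-0.072, 0.997, 0.001], [0.997, 0.072, -0.0], [-0.001, 0.001, -1.0]]
wrist_force: [-1.8, 0.1, 7.7]
finger_gap: 0.362
grasp_force: 30.0
```

jog_arm(deltas="0 0 0 0; 0 0 0 0; 0 0 0 0; 0 0 0 0; 0 0 -10 0; 0 0 -30 0; 0 0 -60 0; 0 0 -90 0; 0 0 -100 0; 0 0 -100 0", hand=1)

```text
time: 11.32
tool_pos: [517.4, -160.4, 250.0]
tcp_rot: [[-0.072, 0.997, 0.001], [0.997, 0.072, -0.0], [-0.0, 0.001, -1.0]]
wrist_force: [-0.5, -0.0, 0.6]
finger_gap: 0.998
grasp_force: 0.0
```

jog_arm(deltas="30 10 0 0; 75 25 0 0; 125 42 0 0; 175 59 0 0; 225 76 0 0; 275 93 0 0; 320 108 0 0; 350 118 0 0; 360 122 0 0; 363 122 0 0")

```text
time: 12.58
tool_pos: [612.6, 210.1, 248.5]
tcp_rot: [[-0.072, 0.997, -0.002], [0.997, 0.072, -0.001], [-0.001, -0.002, -1.0]]
wrist_force: [-0.3, -1.0, -0.3]
finger_gap: 0.997
grasp_force: 0.0
```

jog_arm(deltas="0 0 0 0")

```text
time: 12.7
tool_pos: [612.8, 209.3, 249.5]
tcp_rot: [[-0.071, 0.997, -0.001], [0.997, 0.071, -0.0], [-0.0, -0.001, -1.0]]
wrist_force: [-0.6, -0.0, -0.5]
finger_gap: 1.0
grasp_force: 0.0
```

```bash
python3 - <<'E'
from h import *
st=read_state();im=snapshot('wrist');cv2.imwrite('pics/w4.png',im);np.savez('w4.npz',p=st['tool_pos'],r=st['tcp_rot'])
b=snapshot('side');cv2.imwrite('pics/si4.png',b)
x,y=280,300;h=cv2.resize(b[y-80:y+80,x-60:x+60],(360,480))
cv2.imwrite('pics/c4.png',np.hstack([cv2.resize(im[:330],(440,480*440//640))[:227] if 0 else cv2.resize(im[:330,200:500],(436,480)),h]))
print(st['time'],st['tool_pos'],st['finger_gap'])
p=np.array([629,272,114]);uv=project_wrist(p,st);print(uv)
for it in range(2):
    m=((im.max(2)<70)&(cv2.circle(np.zeros(im.shape[:2],np.uint8),tuple(int(round(v)) for v in uv),26,1,-1)>0)).astype(np.uint8)
    n,lab,s,c=cv2.connectedComponentsWithStats(m);i=1+np.argmax(s[1:,4]);print(s[i],c[i]);uv=c[i]
q=plane(ray('wrist',c[i],st),114);f=np.load('w1.npz');s1=dict(tool_pos=f['p'],tcp_rot=f['r'])
print(q,totool(q,st),tri([ray('wrist',c[i],st),ray('wrist',(378.3,140.8),s1),ray('scene',(454,213)),ray('side',(319,198.5))]))
E
```

```text
12.7 [612.75 209.27 249.46] 0.9998762252972168
[350.36 151.95]
[334 135  36  35 936] [351.21 152.01]
[334 135  36  35 936] [351.21 152.01]
[629.67 272.01 114.  ] [ 61.44  21.41 135.43] (array([629.95, 271.85, 109.32]), np.float64(0.9599460799924568))
```

View pics/c4.png

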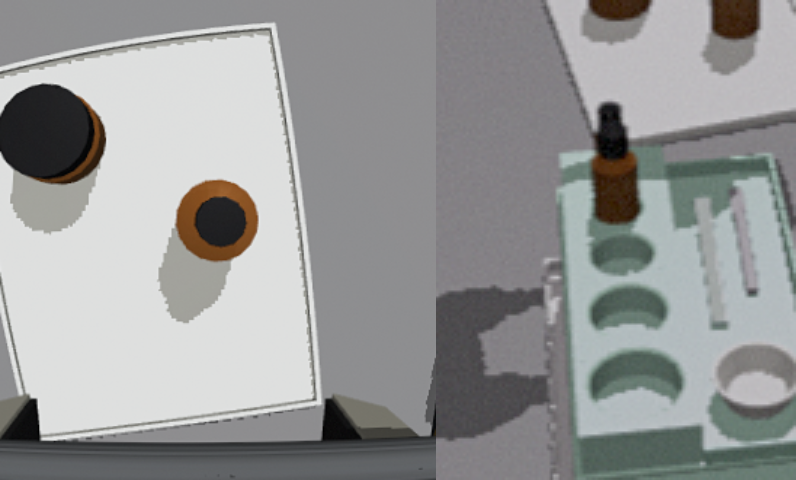

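The small bottle is seated and upright in hole 1. The large cap is at wrist pixel (351,152), giving (629.7,272.0). Next I'll grasp the large bottle.

jog_arm(deltas="25 10 0 0; 61 21 0 0; 61 21 30 0; 61 21 70 0; 61 21 110 0; 61 21 150 0; 61 21 175 0; 61 21 190 0; 61 21 195 0; 61 21 195 0")

```text
time: 14.05
tool_pos: [629.9, 272.7, 55.5]
tcp_rot: [[-0.072, 0.997, 0.001], [0.997, 0.072, 0.0], [0.0, 0.001, -1.0]]
wrist_force: [0.4, -0.6, -0.0]
finger_gap: 0.998
grasp_force: 0.0
```

jog_arm(deltas="0 0 0 0; 0 0 0 0; 0 0 0 0; 0 0 0 0; 0 0 0 0; 0 0 0 0; 0 0 0 0", hand=0)

```text
time: 14.92
tool_pos: [629.6, 272.8, 54.8]
tcp_rot: [[-0.072, 0.997, 0.0], [0.997, 0.072, 0.0], [0.0, 0.0, -1.0]]
wrist_force: [1.3, 0.3, 0.8]
finger_gap: 0.543
grasp_force: 30.0
```

jog_arm(deltas="0 0 -15 0; 0 0 -50 0; 0 0 -100 0; 0 0 -150 0; 0 0 -195 0; 0 0 -220 0; -25 -7 -225 0; -60 -16 -225 0; -95 -25 -225 0; -110 -29 -225 0")

```text
time: 16.18
tool_pos: [608.0, 159.3, 280.6]
tcp_rot: [[-0.07, 0.998, 0.0], [0.998, 0.07, -0.0], [-0.0, 0.0, -1.0]]
wrist_force: [0.5, -0.2, -2.5]
finger_gap: 0.539
grasp_force: 30.0
```

jog_arm(deltas="-30 -8 0 0; -75 -20 0 0; -125 -33 0 0; -175 -46 0 0; -225 -60 0 0; -275 -73 0 0; -325 -87 0 0; -370 -99 0 0; -405 -108 0 0; -420 -112 0 0")

```text
time: 17.42
tool_pos: [526.7, -267.4, 279.8]
tcp_rot: [[-0.07, 0.998, 0.0], [0.998, 0.07, 0.0], [0.0, 0.0, -1.0]]
wrist_force: [0.3, -0.2, -2.4]
finger_gap: 0.538
grasp_force: 30.0
```

jog_arm(deltas="-8 -2 0 0; -8 -2 0 0; -8 -2 20 0; -8 -2 40 0; -8 -2 55 0; -8 -2 65 0; -8 -2 70 0; -8 -2 70 0; -8 -2 70 0")

```text
time: 18.55
tool_pos: [525.8, -274.3, 210.3]
tcp_rot: [[-0.072, 0.997, 0.001], [0.997, 0.072, -0.001], [-0.001, 0.001, -1.0]]
wrist_force: [-0.3, 0.1, -2.1]
finger_gap: 0.542
grasp_force: 30.0
```

```bash
python3 - <<'E'
from h import *
st=read_state();print(st['time'],st['tool_pos'],st['wrist_force'],totool((526,-274.8,137),st))
a=snapshot('scene');b=snapshot('side')
def crop(i,u,w=60): x,y=u;return cv2.resize(i[y-w:y+w,x-w:x+w],(400,400),interpolation=cv2.INTER_CUBIC)
cv2.imwrite('pics/c5.png',np.hstack([crop(a,(166,235)),crop(b,(285,310))]))
E
```

```text
18.55 [ 525.78 -274.29  210.31] [-0.33  0.12 -2.14] [-0.48  0.12 73.31]
```

View pics/c5.png

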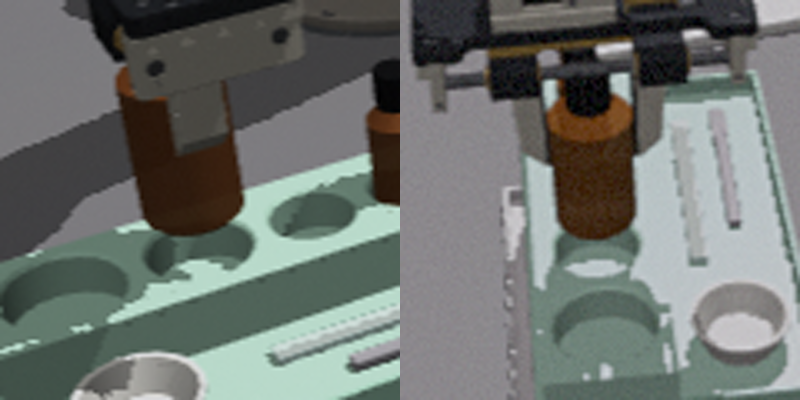

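The large bottle hangs over hole 3. Its base is at about scene (163.9,238.3) and side (283.5,314.8). The hole is at scene (166.2,250) and side (284.2,325.6).

```bash
python3 - <<'E'
from h import *
st=read_state()
for n,a,b in(('base',(163.9,238.3),(283.5,314.8)),('w3',(166.2,250),(284.2,325.6))):
    p,e=tri([ray('scene',a),ray('side',b)]);print(n,p,e,totool(p,st),plane(ray('scene',a),159.5 if n=='base' else 137),plane(ray('side',b),159.5 if n=='base' else 137))
E
```

```text
base [ 526.15 -275.75  160.03] 0.11512219059002549 [-1.46  0.26 50.24] [ 525.18 -275.53  159.5 ] [ 526.17 -275.32  159.5 ]
w3 [ 525.49 -276.52  133.87] 2.006312965401323 [-2.17 -0.48 76.39] [ 527.29 -275.7   137.  ] [ 526.4  -282.69  137.  ]
```

jog_arm(deltas="0 0 6 0; 0 0 12 0; 0 0 17 0; 0 0 22 0; 0 0 26 0; 0 0 30 0; 0 0 30 0")

```text
time: 19.52
tool_pos: [525.4, -274.0, 179.4]
tcp_rot: [[-0.072, 0.997, -0.0], [0.997, 0.072, 0.0], [0.0, -0.0, -1.0]]
wrist_force: [-0.0, 0.1, -3.2]
finger_gap: 0.541
grasp_force: 30.0
```

jog_arm(deltas="0 0 4 0; 0 0 8 0; 0 0 11 0; 0 0 13 0; 0 0 15 0; 0 0 16 0; 0 0 17 0; 0 0 17 0")

```text
time: 20.52
tool_pos: [525.6, -274.2, 163.7]
tcp_rot: [[-0.072, 0.997, 0.001], [0.997, 0.072, -0.001], [-0.001, 0.001, -1.0]]
wrist_force: [-3.0, 0.6, 5.0]
finger_gap: 0.537
grasp_force: 30.0
```

Contact came at 163.7, which matches the hole floor. I'll release and retreat.

jog_arm(deltas="0 0 0 0; 0 0 0 0; 0 0 0 0; 0 0 0 0; 0 0 -10 0; 0 0 -30 0; 0 0 -60 0; 0 0 -90 0; 0 0 -110 0; 0 0 -110 0", hand=1)

```text
time: 21.78
tool_pos: [526.2, -274.5, 274.9]
tcp_rot: [[-0.072, 0.997, 0.004], [0.997, 0.072, -0.002], [-0.003, 0.003, -1.0]]
wrist_force: [0.6, 0.9, -0.3]
finger_gap: 1.0
grasp_force: 0.0
```

jog_arm(deltas="0 -20 0 0; 0 -55 0 0; 0 -95 0 0; 0 -120 0 0; 0 -130 0 0; 0 -130 0 0; 0 -130 0 0")

```text
time: 22.65
tool_pos: [396.6, -283.4, 272.4]
tcp_rot: [[-0.072, 0.997, 0.0], [0.997, 0.072, 0.0], [0.0, 0.0, -1.0]]
wrist_force: [0.3, 0.1, 0.4]
finger_gap: 0.998
grasp_force: 0.0
```

```bash
python3 - <<'E'
from h import *
a=snapshot('scene');b=snapshot('side');print(read_state()['time'])
cv2.imwrite('pics/c6.png',np.hstack([cv2.resize(a[150:390,80:330],(400,384)),cv2.resize(b[180:420,200:450],(400,384))]))
E
```

```text
22.75
```

View pics/c6.png

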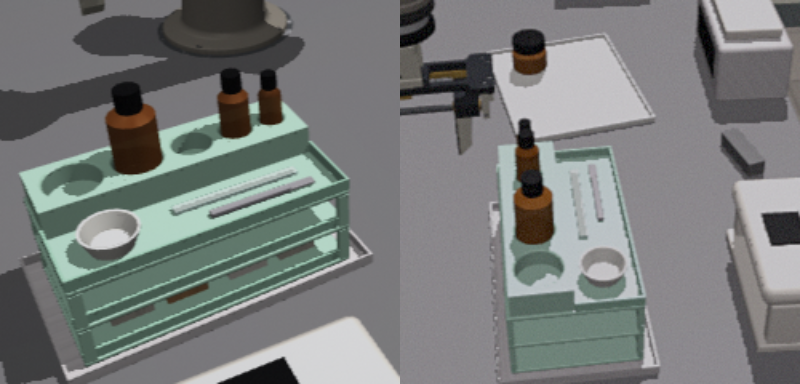

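Both bottles stand upright and seated, at crop positions (235,105) and (135,130). The jar, dish, file and pusher are where they were.

```bash
python3 -c "
from station import *
print(hand_in())"
```

```text
the job is handed in; nothing more can be done
None
```

The small bottle is seated upright in hole 1 and the large one in hole 3, each lowered until it touched the hole floor; the jar and everything else were left where they stood, and the job was handed in at about 23 s of the 64 s.

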